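# Fit the bonnet onto the valve body's four studs

### The arm

A 6-joint arm with a two-finger parallel gripper is mounted at the origin on the work surface; the furniture and walls round the work are solid. World frame = base frame: x ahead of the robot, y to its left, z up, the work surface at z = 0. Lengths are in m, angles in rad, forces in N, time in s.
With the tool pointing down it reaches from about 0.25 to 0.8 m from the base axis. Payload 3.9 kg.
Tool frame: the origin (TCP) lies at the very end of the fingers, on their centre line; the grasp point (between the pads) lies 19 mm behind it; z points along the fingers, y is the line along which they close (so a half turn about z gives the same grasp; the last joint's range is limited). The gripper opens to 85 mm and grips with 20 to 120 N. Pads are 22 mm wide; open, the fingers measure 114 mm over their backs; the gripper's body (76 mm by 85 mm) begins 54 mm behind the grasp point. The pads swing forward as they close: fully open they stand 13 mm farther back than shut.
Start: joints at [-1.207, 0.26, -0.138, 1.173, 0, 1.571], TCP at [0.187, -0.491, 0.231] pointing down, gripper open.
Joint ranges: [-2.78, 2.78], [-0.83, 1.72], [-1.28, 1.37], [-1.9, 2.12], [-1.57, 1.48], [-3.14, 3.14]. Speed limits (rad/s): [2.57, 2.57, 3.14, 3.14, 3.14, 3.14].

### API

Orientations are given as [roll, pitch, yaw] about the fixed x, y, z axes, in that order (R = Rz(yaw) Ry(pitch) Rx(roll)).
In Python, from workcell import robot gives the robot as it stands.
- The arm moves only by the tool drive_tool, never from a script. Its arguments are lists of equal length, an entry for each row: "linear": the shift along the tool's x, y, z in cm, a list of three; "roll": the turn about the tool's z in rad. In form: {"linear": [[tx, ty, tz], ...], "roll": [roll, ...]}. A call has exactly 8 rows; each row shifts and turns the commanded pose from where the row before left it, along the tool's axes as they then stand; what a row does not reach is not made up. A row lasts 1/12 s, in which the tool goes at most 41.7 mm and 7.16 degrees, less where a joint would pass 70% of its speed; a pose out of reach is approached as far as the arm can. A call with a gripper value outside its range is refused whole. "fingers" is the closure, from 0 (fully open) to 1 (shut), set as the call begins (left out, the last holds). The fingers move at their own pace and stop on an object; "squeeze" is the grip in N (left out, the last holds). Time passes only in rows, so rows that do not move let the fingers close, or fill a call up. It gives the time, the measured TCP pose, the force, the opening and the grip force at its end, in the units of the state.
- robot.state(): the state, without advancing time (a new reading comes with each control period).
- robot.snapshot(name): name is "scene" or "top" or "wrist"; returns a dict with "frame" (384x512x3 uint8, blue, green, red), "fx", "fy", "cx", "cy" (pixels), "k1" (the pictures are not rectified: a ray, as slopes to the right and down, at radius r is drawn at 1 + k1 r^2 times it, then the intrinsics apply), "position" and "attitude" of the camera in the world; the wrist camera has in their place "tool_from_camera" (4x4, takes a point from camera to tool coordinates, whose origin is the TCP and whose axes are the flange's). Camera axes: x right, y down, z forward; pixel columns grow to the right and rows downward; lengths in m; the calibration is good to about 2 mm. A picture is of the moment at which its call begins: read the wrist's pose just before it. There is no depth.
- robot.sign_off(): hands the job in; it is judged then, once.
The state is a dict: "t": time; "joint_pos": joint angles; "dq": joint speeds; "joint_torque": joint torques, N m; "eef_pos": TCP position; "eef_rot": TCP orientation; "ft_force": force on the tool from outside, world axes, zero at the start; "torque": the same for the moment, N m; "width": finger opening in m; "gripper_force": force on a finger pad.
Only numpy, scipy, OpenCV 4.12 (cv2) and the standard library are available. Lean on these libraries where they do the work, as an engineer would, in place of code of your own. Each camera call takes 0.05 s, during which the arm holds its last target. There are 200 camera calls.

### The job

Take the bonnet out of the drying rack and lay it flat on the black pad, neck up, letting go of it there. Then take it again by its neck, turn it so that its four holes match the four studs of the blue valve body, and slide it down until it sits fully home on the seat; leave the spare valve and the wash bottle standing where they are.

Things in the scene. Friction and masses are not known exactly. Their poses are not given: they have to be found in the camera images.
- bonnet_plate (a point): Bonnet (loose, 0.16 kg): aluminium plate 66x50x10 mm (x, y, z) with a square neck amid one face; z points along the neck. This point is the plate's centre, 5 mm above its underside. Four through holes, 9 mm, at x +-23, y +-15 mm. Start: on a short edge in the rack, x down, y and z level, neck to the robot's right. Centre of mass 14 mm above underside: leaning back 25-90 deg it drops flat
- bonnet_neck (a point): Grip point on the axis of the bonnet's neck, 43 mm above the underside (38 mm from bonnet_plate), same axes. Steel neck 24 x 24 mm, sides parallel to the plate's, up to 55 mm above the underside, then a round nut (diameter 20 mm) to 60 mm. Gripped here, fingertips stay above the studs, which stand out 8 mm above the plate once it is home.
- rack_slot (a point): Fixed drying rack: white base 96x90 mm, 8 mm high, with four upright steel pins, diameter 6 mm, 46 mm tall. Point: top of the base, midway between the pins, which stand at x +-8.7, y +-17 mm and hold the 10 mm plate with 0.7 mm play each side. x is the way the neck points, z up. Lift the bonnet straight up over 50 mm to clear. The plate's long edges (y +-25 mm) are free for fingers.
- pad_top (a point): Centre of the top of the black rubber pad, 130 x 130 mm, 4 mm thick, fixed to the table; z up, x and y along its sides.
- seat (a point): Centre of the flat seat on top of the fixed blue valve body, 40 mm above the table; block 70 (x) x 54 (y) mm on a dark base plate 106x86x10 mm, a short steel port on each x end. Four brass studs, diameter 6 mm, tapered tips, stand 18 mm up from the seat at x +-23, y +-15 mm. z up. The bonnet fits two ways, half a turn apart, its x axis along this x axis.
- spare_valve: Bystander: valve head with black cap, 50 mm wide, 120 mm tall, standing at the back right; origin at the centre of its foot, z up.
- bottle: Bystander: white wash bottle, 60 x 109 x 187 mm, standing at the back right; origin at the centre of its foot, z up.
Mind the look-alikes: they are no part of the job. Leave any turquoise look-alike of the part that bears bonnet_plate alone.

How it is judged:
On the way:
1. the bonnet lies flat on the black pad, neck up, let go (angle between bonnet_plate's own z axis and vertical below 0.1 rad and x of bonnet_plate in the frame of pad_top between -0.065 and 0.065 m and y of bonnet_plate in the frame of pad_top between -0.065 and 0.065 m and z of bonnet_plate in the frame of pad_top between 0.002 and 0.009 m and contact force between the fingers and anything else below 0.1 N), for 0.2 s.
At the end, for the whole second after the job is handed in: The bonnet sits home on the valve body, neck up (tilt under 0.05 rad), all four studs through its holes: plate centre within 4 mm of the seat's centre sideways, plate's underside within 2.5 mm of the seat, long sides along the seat's x axis within 0.08 rad, let go and at rest (horizontal distance between bonnet_plate and seat below 0.004 m and angle between bonnet_plate's own z axis and vertical below 0.05 rad and angle between the x axis of bonnet_plate and the x axis of seat, either way round below 0.08 rad and z of bonnet_plate in the frame of seat between 0.002 and 0.0075 m); the robot touches nothing.
It fails at once if the spare valve or the wash bottle is knocked over or pushed more than 50 mm (angle between any of spare_valve, bottle's own z axis and vertical above 0.5 rad or distance of any of spare_valve, bottle from where it was at the start of the episode above 0.05 m).
It also fails if it takes over 64 s, if anything falls off the work surface, if the arm or the gripper's body presses on something with over 40 N, if the wrist force passes 120 N, or if a joint passes its speed limit or range.

## Working session

There is one attempt and no reset: what is moved stays moved. The work goes in short steps, Python scripts to look and compute and a tool call to move; the robot and the scene stay as the last step left them, time stands still between calls to the robot, and variables do not carry over. Pictures are saved under pics/ and viewed, at most 10 in all, crops included, and the job is handed in when it is done.

Besides the shell and the picture viewer there is one more tool, called after ">>>" as a command line: name --pt "numbers of a row" for each row, then --argument value for the rest. drive_tool: Moves the arm, as the interface text tells. Its arguments: {"type":"object","properties":{"linear":{"type":"array","items":{"type":"array","items":{"type":"number"}}},"roll":{"type":"array","items":{"type":"number"}},"fingers":{"type":"number"},"squeeze":{"type":"number"}},"required":["linear","roll"]}

```bash
mkdir -p pics; ls; python3 - <<'E'
from workcell import robot
import cv2,json
s=robot.state(); print(s)
for n in("scene","top"):
    d=robot.snapshot(n); cv2.imwrite(f"pics/{n}0.png",d["frame"]); print(n,{k:v for k,v in d.items() if k!="frame"})
a=cv2.imread("pics/scene0.png");b=cv2.imread("pics/top0.png")
E
```

```text
pics
{'t': 0.0, 'joint_pos': array([-1.20701403e+00,  2.60694746e-01, -1.39402479e-01,  1.17270258e+00,
        4.05795709e-06,  1.57080730e+00]), 'dq': array([-0.00022819, -0.00144649,  0.00035515, -0.0001362 ,  0.00056489,
       -0.00162068]), 'joint_torque': array([-7.53580571e-04, -4.05675995e+01,  2.53923637e+01,  1.84673164e-02,
       -2.34918471e-04,  7.26892722e-06]), 'eef_pos': array([ 0.18655349, -0.48998889,  0.23044665]), 'eef_rot': array([-3.13958917e+00, -4.03596056e-06,  3.63771309e-01]), 'ft_force': array([ 0.37434436, -1.24812807,  0.58965746]), 'torque': array([ 0.02809272, -0.00981966, -0.00259513]), 'gripper_force': 0.0, 'width': 0.08531667914574083}
scene {'fx': 496.56328843857887, 'fy': 496.56328843857887, 'cx': 261.0233538811511, 'cy': 190.84852185360535, 'k1': -0.03848930064731074, 'position': array([ 1.11867578, -0.97678503,  1.42680225]), 'attitude': array([-2.47968806,  0.01617284,  0.61960391])}
top {'fx': 398.24268343624084, 'fy': 398.24268343624084, 'cx': 253.81375810851637, 'cy': 197.4854743698584, 'k1': -0.05875659403670995, 'position': array([ 0.37348838, -0.11504148,  1.22002676]), 'attitude': array([-3.02331299,  0.01101593, -1.5618085 ])}
```

View pics/scene0.png

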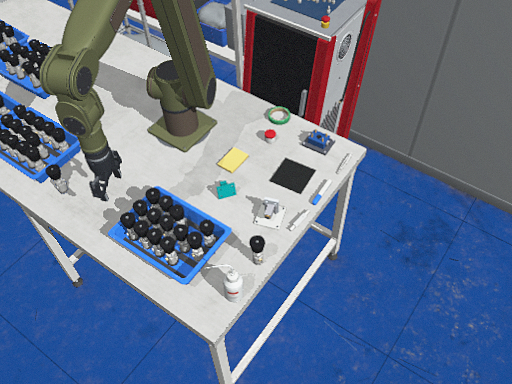

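View pics/top0.png

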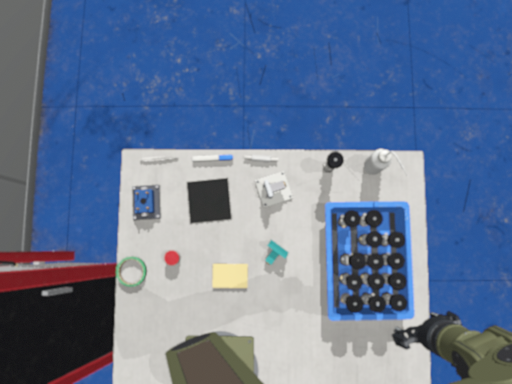

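The top view shows the valve body at about (146,202), the pad at (209,200), the rack with the bonnet at (273,189) and the turquoise look-alike at (276,252). The bystanders are at (335,160) and (382,158). Next I'll enlarge the crops.

```bash
cat > h.py <<'E'
import numpy as np, cv2
from scipy.spatial.transform import Rotation as Rn
def T(p,rpy):
    M=np.eye(4);M[:3,:3]=Rn.from_euler('xyz',rpy).as_matrix();M[:3,3]=p;return M
def cam(d,st=None):
    M=T(d["position"],d["attitude"]) if "position" in d else T(st["eef_pos"],st["eef_rot"])@np.array(d["tool_from_camera"])
    return M
def dist(d,xy):
    xy=np.asarray(xy,float); r2=(xy**2).sum(-1,keepdims=True); return xy*(1+d["k1"]*r2)
def proj(d,M,P):
    P=np.atleast_2d(P); c=(P-M[:3,3])@M[:3,:3]; q=dist(d,c[:,:2]/c[:,2:])
    return q*[d["fx"],d["fy"]]+[d["cx"],d["cy"]]
def onplane(d,M,px,z):
    px=np.atleast_2d(np.asarray(px,float)); q=(px-[d["cx"],d["cy"]])/[d["fx"],d["fy"]]; u=q.copy()
    for _ in range(20): u=q/(1+d["k1"]*(u**2).sum(-1,keepdims=True))
    r=np.c_[u,np.ones(len(u))]@M[:3,:3].T
    return M[:3,3]+r*((z-M[2,3])/r[:,2])[:,None]
E
python3 - <<'E'
from h import *
from workcell import robot
import pickle
D={n:robot.snapshot(n) for n in("scene","top")}; pickle.dump(D,open("d0.pkl","wb"))
a=D["top"]["frame"][165:240,125:305]; cv2.imwrite("pics/topc.png",cv2.resize(a,None,fx=4.4,fy=4.4,interpolation=cv2.INTER_CUBIC))
d=D["top"];M=cam(d)
f=d["frame"]; g=f.max(2)
m=((g<60)).astype(np.uint8); m[:, :180]=0;m[:,240:]=0;m[:170]=0;m[230:]=0
c=max(cv2.findContours(m,0,2)[0],key=cv2.contourArea); r=cv2.minAreaRect(c); print("pad",r); P=onplane(d,M,cv2.boxPoints(r),.004);print(P,P.mean(0))
for n,px,z in(("valve",(146,202),.02),("rack",(273,189),.008),("turq",(276,252),0),("spare",(335,160),.12),("bottle",(382,158),.18)): print(n,onplane(d,M,px,z).round(3))
E
```

```text
pad ((208.62852478027344, 200.22796630859375), (38.85337829589844, 38.5501708984375), 85.03025817871094)
[[ 0.56294557  0.10489606  0.004     ]
 [ 0.57420701 -0.01418816  0.004     ]
 [ 0.45436966 -0.02656007  0.004     ]
 [ 0.44307552  0.09112164  0.004     ]] [0.50864944 0.03881737 0.004     ]
valve [[0.5   0.229 0.02 ]]
rack [[ 0.544 -0.159  0.008]]
turq [[ 0.352 -0.169  0.   ]]
spare [[ 0.612 -0.329  0.12 ]]
bottle [[ 0.606 -0.444  0.18 ]]
```

View pics/topc.png

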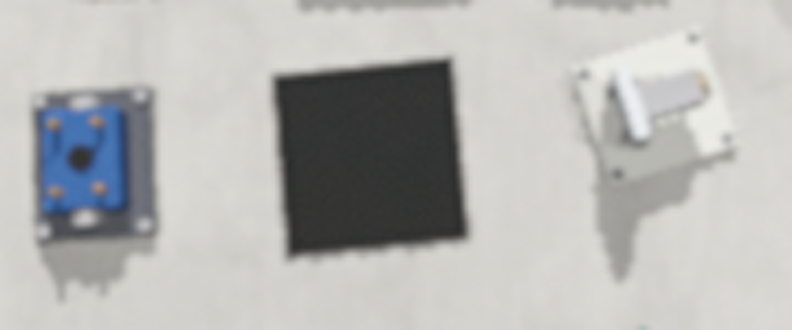

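The crop shows the bonnet's plate at about (632,105), with the neck to the right and slightly up, so neck yaw is about −75°. The valve's long side runs along world x. I'll move over the rack for a close wrist view.

>>> drive_tool --pt "3.6 -1.4 -0.8" --pt "3.6 -1.4 -0.8" --pt "3.6 -1.4 -0.8" --pt "3.6 -1.4 -0.8" --pt "3.6 -1.4 -0.8" --pt "3.6 -1.4 -0.8" --pt "3.6 -1.4 -0.8" --pt "3.6 -1.4 -0.8" --roll '[0, 0, 0, 0, 0, 0, 0, 0]'

```text
t: 0.87
eef_pos: [0.4171, -0.2819, 0.2957]
eef_rot: [3.142, 0.0, 0.364]
ft_force: [0.8, -0.9, 0.1]
width: 0.0853
gripper_force: 0.0
```

>>> drive_tool --pt "2.8 -1.0 0" --pt "2.8 -1.0 0" --pt "2.8 -1.0 0" --pt "2.8 -1.0 0" --pt "2.8 -1.0 0" --pt "0 0 0" --pt "0 0 0" --pt "0 0 0" --roll '[0, 0, 0, 0, 0, -0.12, -0.12, -0.12]'

```text
t: 1.53
eef_pos: [0.5295, -0.1862, 0.2947]
eef_rot: [-3.141, 0.001, 0.731]
ft_force: [1.1, 0.3, 0.6]
width: 0.0857
gripper_force: 0.0
```

>>> drive_tool --pt "0 0 0" --pt "0 0 0" --pt "0 0 0" --pt "0 0 0" --pt "0 0 0" --pt "0 0 0" --pt "0 0 0" --pt "0 0 0" --roll '[-0.12, -0.12, -0.12, -0.12, -0.12, -0.12, -0.12, -0.12]'

```text
t: 2.2
eef_pos: [0.529, -0.1869, 0.295]
eef_rot: [-3.141, -0.0, 1.69]
ft_force: [-0.0, -0.2, -0.5]
width: 0.0855
gripper_force: 0.0
```

```bash
python3 - <<'E'
from h import *
from workcell import robot
import pickle
s=robot.state();d=robot.snapshot("wrist"); pickle.dump((s,d),open("w1.pkl","wb"))
print(s["t"],s["eef_pos"],s["eef_rot"],s["joint_pos"]); M=cam(d,s);print(M,d["fx"],d["k1"]);cv2.imwrite("pics/w1.png",cv2.resize(d["frame"],None,fx=1.5,fy=1.5))
E
```

```text
2.2 [ 0.52897367 -0.18690537  0.2949861 ] [-3.14096589e+00 -2.85990277e-04  1.68972641e+00] [-3.39631551e-01  3.06936389e-01  9.32661804e-02  1.35781473e+00
 -2.09973391e-05  1.11223461e+00]
[[ 0.99295544  0.11462322  0.03001697  0.52095112]
 [ 0.11847297 -0.95635153 -0.26712526 -0.11914253]
 [-0.00191198  0.26879968 -0.96319421  0.43645494]
 [ 0.          0.          0.          1.        ]] 288.4921378216787 -0.07174823083587112
```

View pics/w1.png

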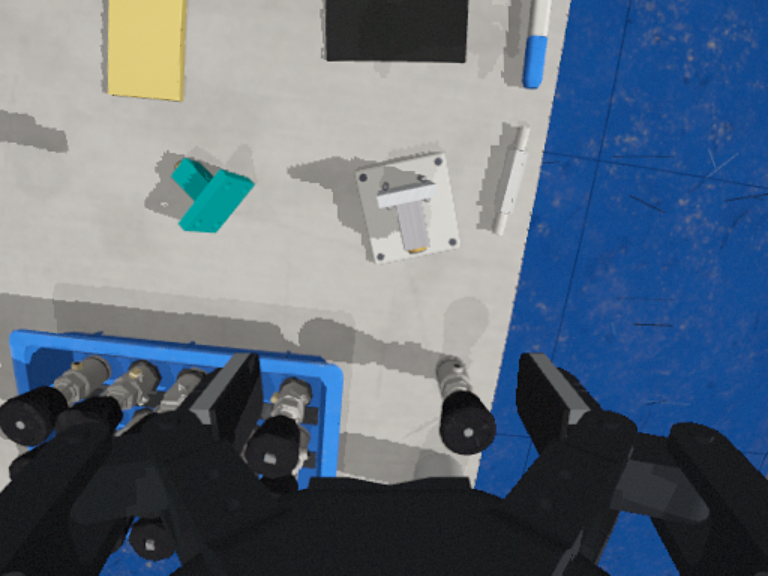

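The wrist view shows the rack base corners at (358,170), (443,153), (461,245) and (378,264) in 1.5x pixels. The plate's top edge runs from (377,193) to (435,182), with the neck towards the bottom of the picture.

```bash
python3 - <<'E'
from h import *
import pickle
s,d=pickle.load(open("w1.pkl","rb"));M=cam(d,s)
C=onplane(d,M,np.array([(358,170),(443,153),(461,245),(378,264)])/1.5,.008);print(C.round(4),C.mean(0),np.linalg.norm(np.roll(C,-1,0)-C,axis=1))
c=C.mean(0)
n=(C[2]+C[3]-C[0]-C[1]);print("neckyaw",np.arctan2(n[1],n[0]), np.arctan2(*(C[1]-C[0])[[1,0]]))
a=d["frame"][90:190,225:325];cv2.imwrite("pics/w1c.png",cv2.resize(a,None,fx=6,fy=6,interpolation=cv2.INTER_CUBIC))
S=pickle.load(open("d0.pkl","rb"))["top"]
M2=cam(S);px=np.array([(578,70),(695,28),(738,150),(608,185)])/4.4+[125,165]
C2=onplane(S,M2,px,.008);print("top",C2.mean(0))
E
```

```text
[[ 0.4912 -0.1273  0.008 ]
 [ 0.57   -0.1018  0.008 ]
 [ 0.6012 -0.1877  0.008 ]
 [ 0.5207 -0.2171  0.008 ]] [ 0.54577918 -0.15848699  0.008     ] [0.08287686 0.09140522 0.08573743 0.09457167]
neckyaw -1.238205930949605 0.31214144315117276
top [ 0.54244561 -0.16158395  0.008     ]
```

View pics/w1c.png

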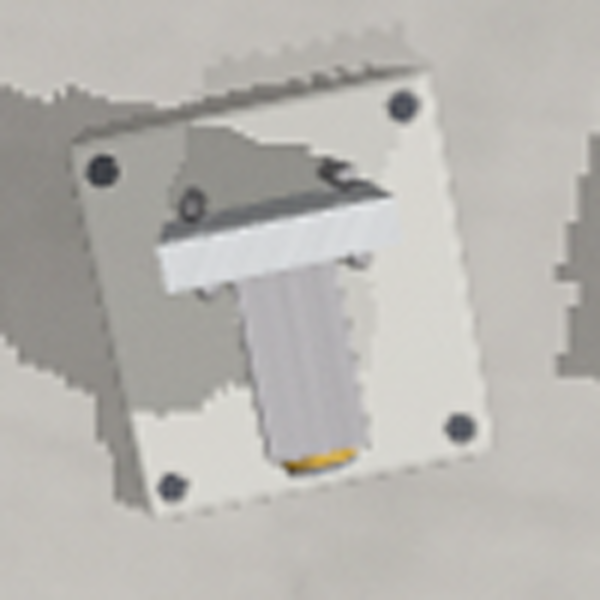

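The close crop gives the base corners at (75,140), (430,68), (492,450) and (155,518). The plate's top face corners are at (157,243), (390,195), (402,247) and (168,292).

```bash
python3 - <<'E'
from h import *
import pickle
s,d=pickle.load(open("w1.pkl","rb"));M=cam(d,s)
f=lambda p,z:onplane(d,M,np.array(p)/6+[224.6,89.6],z)
for p,z in(([(75,140),(430,68),(492,450),(155,518)],.008),([(157,243),(390,195),(402,247),(168,292)],.074)):
    C=f(p,z);n=(C[2]+C[3]-C[0]-C[1]);m=C[1]+C[2]-C[0]-C[3]
    print(C.mean(0),np.linalg.norm(np.roll(C,-1,0)-C,axis=1),np.arctan2(n[1],n[0]),np.arctan2(m[1],m[0]))
    c=C.mean(0)
neck=f([(320,460)],.045);print("necktip",neck, np.linalg.norm((neck-c)[0,:2]),np.arctan2(*(neck-c)[0,[1,0]]))
E
```

```text
[ 0.54468852 -0.15856153  0.008     ] [0.08653554 0.09425998 0.08662067 0.09500317] -1.2552372404283318 0.31894503395679036
[ 0.53767119 -0.14165875  0.074     ] [0.04878489 0.01086985 0.0492108  0.01027527] -1.2155564230181684 0.3145092092211691
necktip [[ 0.55464604 -0.19074748  0.045     ]] 0.051940822737083114 -1.2378685473324236
```

>>> drive_tool --pt "0 0 0" --pt "0 0 0" --pt "2.0 1.1 2" --pt "2.0 1.15 3" --pt "0 0 3.5" --pt "0 0 3.5" --pt "0 0 3.5" --pt "0 0 2.5" --roll '[-0.1, -0.097, 0, 0, 0, 0, 0, 0]'

```text
t: 2.92
eef_pos: [0.5367, -0.1412, 0.1123]
eef_rot: [-3.139, -0.002, 1.879]
ft_force: [-0.6, 0.1, -0.1]
width: 0.0855
gripper_force: 0.0
```

```bash
python3 - <<'E'
from h import *
from workcell import robot
s=robot.state();d=robot.snapshot("wrist"); M=cam(d,s)
print(s["t"],s["eef_pos"],s["eef_rot"])
P=np.array([[.5377,-.1417,.074]]);n=np.array([np.cos(-1.255),np.sin(-1.255),0]);l=np.array([-n[1],n[0],0])
im=d["frame"].copy()
q=[P[0]+a*n+b*l for a,b in((-.005,-.025),(-.005,.025),(.005,.025),(.005,-.025))]
cv2.polylines(im,[proj(d,M,np.array(q)).round().astype(int)],True,(0,0,255),1)
cv2.imwrite("pics/w2.png",cv2.resize(im,None,fx=1.5,fy=1.5))
E
```

```text
2.9167 [ 0.53665195 -0.1412265   0.11226002] [-3.13874670e+00 -1.81571476e-03  1.87866724e+00]
```

View pics/w2.png

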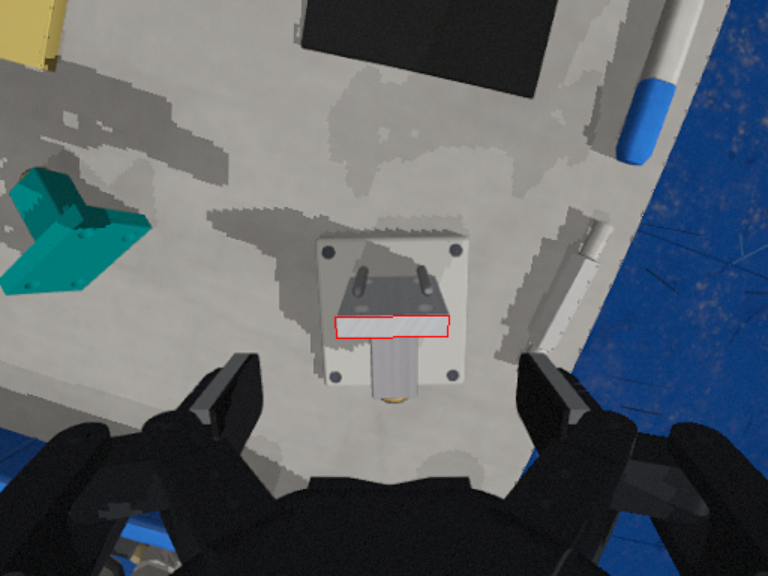

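The projected outline lies right on the plate's top edge at (335–450, 318–338), centred between the fingers. I'll descend and grip.

>>> drive_tool --pt "0 0 2" --pt "0 0 2" --pt "0 0 2" --pt "0 0 1" --pt "0 0 0.9" --pt "0 0 0" --pt "0 0 0" --pt "0 0 0" --roll '[0, 0, 0, 0, 0, 0, 0, 0]'

```text
t: 3.63
eef_pos: [0.5394, -0.1423, 0.0375]
eef_rot: [3.14, 0.001, 1.88]
ft_force: [0.4, 0.2, 0.9]
width: 0.0855
gripper_force: 0.0
```

>>> drive_tool --pt "0 0 0" --pt "0 0 0" --pt "0 0 0" --pt "0 0 0" --pt "0 0 0" --pt "0 0 0" --pt "0 0 0" --pt "0 0 0" --roll '[0, 0, 0, 0, 0, 0, 0, 0]' --fingers 1 --squeeze 40

```text
t: 4.3
eef_pos: [0.5389, -0.1421, 0.0372]
eef_rot: [3.14, 0.001, 1.881]
ft_force: [-0.8, 0.5, 5.9]
width: 0.0495
gripper_force: 41.4
```

>>> drive_tool --pt "0 0 -0.6" --pt "0 0 -0.9" --pt "0 0 -1.2" --pt "0 0 -1.5" --pt "0 0 -1.5" --pt "0 0 -1.5" --pt "0 0 -1.5" --pt "0 0 0" --roll '[0, 0, 0, 0, 0, 0, 0, 0]'

```text
t: 4.97
eef_pos: [0.5403, -0.1424, 0.1265]
eef_rot: [3.137, 0.003, 1.881]
ft_force: [1.0, -0.7, -1.5]
width: 0.0494
gripper_force: 41.9
```

```bash
python3 - <<'E'
from h import *
from workcell import robot
s=robot.state();d=robot.snapshot("wrist")
print(s["t"],s["eef_pos"],s["eef_rot"],s["ft_force"],s["width"])
e=robot.snapshot("scene")
cv2.imwrite("pics/w3.png",np.hstack([d["frame"][120:384,130:400],cv2.resize(e["frame"][130:262,205:340],(270,264),interpolation=cv2.INTER_CUBIC)]))
E
```

```text
4.9667 [ 0.54027217 -0.14244267  0.12650183] [3.13724980e+00 2.63149448e-03 1.88078010e+00] [ 1.0161543  -0.70548535 -1.49825799] 0.04935894313210521
```

View pics/w3.png

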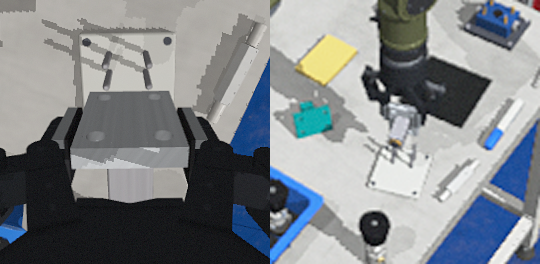

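The lift worked: the plate is upright between the fingers, clear of the pins, and the neck is still level. Next I'll carry it to the pad and turn the neck to +x.

>>> drive_tool --pt "1.5 0 0" --pt "3.0 -0.1 0" --pt "3.5 -0.1 0" --pt "3.5 -0.1 0" --pt "3.5 -0.1 0" --pt "3.0 -0.1 0" --pt "1.2 -0.1 0" --pt "0 0 0" --roll '[0, 0, 0, 0, 0, 0, 0, -0.1]'

```text
t: 5.73
eef_pos: [0.471, 0.0417, 0.1221]
eef_rot: [-3.138, -0.002, 1.987]
ft_force: [0.6, -0.2, -1.4]
width: 0.0496
gripper_force: 41.9
```

>>> drive_tool --pt "0 0 0" --pt "0 0 0" --pt "0 0 0" --pt "0 0 0" --pt "0 0 0" --pt "0 0 0" --pt "0 0 0" --pt "0 0 0" --roll '[-0.115, -0.115, -0.115, -0.115, -0.115, -0.115, -0.115, -0.115]'

```text
t: 6.4
eef_pos: [0.4729, 0.039, 0.1222]
eef_rot: [-3.141, -0.002, 2.906]
ft_force: [0.6, -0.4, -2.3]
width: 0.0493
gripper_force: 41.8
```

>>> drive_tool --pt "0 0 0" --pt "0 0 0" --pt "0 0 0.5" --pt "0 0 1" --pt "0 0 1.5" --pt "0 0 1.5" --pt "0 0 1" --pt "0 0 0.5" --roll '[-0.12, -0.12, 0, 0, 0, 0, 0, 0]'

```text
t: 7.07
eef_pos: [0.472, 0.0389, 0.061]
eef_rot: [-3.141, -0.004, 3.138]
ft_force: [-0.7, 0.6, -2.0]
width: 0.0492
gripper_force: 41.9
```

>>> drive_tool --pt "0 0 0.6" --pt "0 0 0.6" --pt "0 0 0.5" --pt "0 0 0.4" --pt "0 0 0.3" --pt "0 0 0.2" --pt "0 0 0.1" --pt "0 0 0" --roll '[0, 0, 0, 0, 0, 0, 0, 0]'

```text
t: 7.73
eef_pos: [0.4741, 0.039, 0.0363]
eef_rot: [3.142, 0.0, 3.141]
ft_force: [0.5, -0.0, -2.1]
width: 0.0494
gripper_force: 41.9
```

>>> drive_tool --pt "0 0 0.1" --pt "0 0 0.1" --pt "0 0 0.05" --pt "0 0 0.05" --pt "0 0 0" --pt "0 0 0" --pt "0 0 0" --pt "0 0 0" --roll '[0, 0, 0, 0, 0, 0, 0, 0]'

```text
t: 8.4
eef_pos: [0.4741, 0.039, 0.0333]
eef_rot: [-3.142, -0.0, 3.141]
ft_force: [0.7, 0.4, -2.0]
width: 0.0491
gripper_force: 41.9
```

>>> drive_tool --pt "0 0 0.05" --pt "0 0 0.05" --pt "0 0 0.05" --pt "0 0 0.05" --pt "0 0 0" --pt "0 0 0" --pt "0 0 0" --pt "0 0 0" --roll '[0, 0, 0, 0, 0, 0, 0, 0]'

```text
t: 9.07
eef_pos: [0.4743, 0.039, 0.0331]
eef_rot: [3.141, 0.001, 3.141]
ft_force: [-4.1, 0.1, 15.4]
width: 0.0495
gripper_force: 43.9
```

>>> drive_tool --pt "0 0 0" --pt "0 0 0" --pt "0.2 0 0" --pt "0.3 0 0" --pt "0.3 0 0" --pt "0.3 0 0.02" --pt "0.3 0 0.05" --pt "0.3 0 0.05" --roll '[0, 0, 0, 0, 0, 0, 0, 0]' --squeeze 25

```text
t: 9.73
eef_pos: [0.4647, 0.0395, 0.0331]
eef_rot: [3.141, 0.014, 3.141]
ft_force: [7.6, -2.2, 12.0]
width: 0.0495
gripper_force: 43.2
```

```bash
python3 - <<'E'
from h import *
from workcell import robot
s=robot.state();d=robot.snapshot("wrist")
print(s["t"],s["eef_pos"],s["eef_rot"],s["ft_force"],s["width"])
e=robot.snapshot("scene")
cv2.imwrite("pics/w4.png",np.hstack([d["frame"][120:384,130:400],cv2.resize(e["frame"][130:232,245:350],(270,264),interpolation=cv2.INTER_CUBIC)]))
E
```

```text
9.7333 [0.46469993 0.03950229 0.03311141] [3.14079174 0.0143884  3.14055429] [ 7.58463498 -2.21666746 12.04558771] 0.04946275637966017
```

View pics/w4.png

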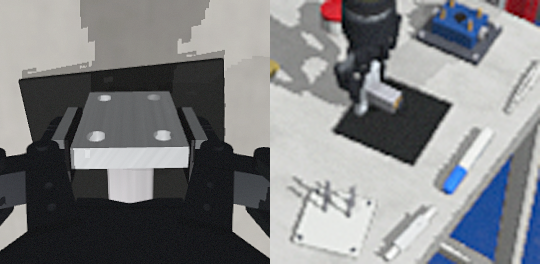

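>>> drive_tool --pt "0 0 0" --pt "0 0 0" --pt "0 0 0" --pt "0 0 0" --pt "0 0 0" --pt "0 0 0" --pt "0 0 0" --pt "0 0 0" --roll '[0, 0, 0, 0, 0, 0, 0, 0]' --fingers 1 --squeeze 20

```text
t: 10.5
eef_pos: [0.4642, 0.0395, 0.0331]
eef_rot: [3.141, 0.013, 3.141]
ft_force: [5.7, -0.1, 10.7]
width: 0.0496
gripper_force: 43.1
```

```bash
cat >> h.py <<'E'
def tilt(d,pts):
    # holes on underside seen from below: upper-left, upper-right, lower-right, lower-left ; picture up = bonnet +x (bottom edge, far)
    K=np.array([[d["fx"],0,d["cx"]],[0,d["fy"],d["cy"]],[0,0,1.]])
    q=np.array([.023,.015,-.005])*np.array([[1,1,1],[1,-1,1],[-1,-1,1],[-1,1,1]])
    out=[]
    for f in (1,-1):
        o=q*[1,f,1]
        ok,r,t=cv2.solvePnP(o,np.array(pts,float),K,np.array([d["k1"],0,0,0,0]),flags=cv2.SOLVEPNP_ITERATIVE)
        e=cv2.projectPoints(o,r,t,K,np.array([d["k1"],0,0,0,0]))[0][:,0]-pts
        X=np.array(d["tool_from_camera"]);R=X[:3,:3]@cv2.Rodrigues(r)[0];p=X[:3,:3]@t[:,0]+X[:3,3]
        out.append((np.abs(e).max().round(2),"plate in tool mm",(p*1e3).round(1),"x axis",R[:,0].round(3),"z axis",R[:,2].round(3)))
    return out
E
python3 - <<'E'
from h import *
import pickle
s,d=pickle.load(open("w1.pkl","rb"))
o=np.array([130,120])
for p in([(106,97),(160,97),(168,136),(93,136)],[(105,98),(155,98),(163,135),(96,136)]):
    for x in tilt(d,np.array(p)+o): print(*x)
E
```

```text
0.11 plate in tool mm [ 16.5   1.  -14.8] x axis [-0.02   0.033  0.999] z axis [ 1.    -0.016  0.02 ]
0.11 plate in tool mm [  6.5   1.1 -15. ] x axis [-0.02   0.033  0.999] z axis [-1.     0.016 -0.02 ]
0.26 plate in tool mm [10.6 -0.  -2.5] x axis [0.004 0.006 1.   ] z axis [ 1.    -0.014 -0.004]
0.26 plate in tool mm [ 0.6  0.1 -2.5] x axis [0.004 0.006 1.   ] z axis [-1.     0.014  0.004]
```

The holes fit shows the plate hasn't pivoted in the fingers (tilt about 0), so the grip is still too tight. I'll ease it.

>>> drive_tool --pt "0 0 0" --pt "0 0 0" --pt "0 0 0" --pt "0 0 0" --pt "0 0 0" --pt "0 0 0" --pt "0 0 0" --pt "0 0 0" --roll '[0, 0, 0, 0, 0, 0, 0, 0]' --fingers 0.5 --squeeze 20

```text
t: 11.17
eef_pos: [0.4642, 0.0395, 0.0331]
eef_rot: [3.141, 0.013, 3.141]
ft_force: [6.7, -0.4, 11.8]
width: 0.0496
gripper_force: 43.1
```

>>> drive_tool --pt "0 0 0.1" --pt "0 0 0.1" --pt "0 0 0.05" --pt "0.2 0 0" --pt "0.2 0 0" --pt "0.3 0 0" --pt "0.3 0 0" --pt "0.3 0 0" --roll '[0, 0, 0, 0, 0, 0, 0, 0]'

```text
t: 11.83
eef_pos: [0.4556, 0.0395, 0.0322]
eef_rot: [3.141, 0.021, 3.141]
ft_force: [10.0, -0.3, 12.0]
width: 0.0493
gripper_force: 44.6
```

```bash
cat > look.py <<'E'
import sys
from h import *
from workcell import robot
s=robot.state();d=robot.snapshot("wrist");np.set_printoptions(suppress=True,precision=4)
print(s["t"],s["eef_pos"],s["eef_rot"],s["ft_force"],s["width"],s["gripper_force"])
e=robot.snapshot("scene")
cv2.imwrite(sys.argv[1],np.hstack([d["frame"][120:384,130:400],cv2.resize(e["frame"][130:232,245:350],(270,264),interpolation=cv2.INTER_CUBIC)]))
# dark/bright holes: plate grey region
g=cv2.cvtColor(d["frame"],6)[205:270,195:340]
cv2.imwrite("pics/g.png",g)
E
python3 look.py pics/w5.png
```

```text
11.8333 [0.4556 0.0395 0.0322] [3.1412 0.0215 3.1406] [ 9.9761 -0.3043 12.004 ] 0.049318524929933036 44.60422441363335
```

```bash
cat > trk.py <<'E'
import sys,pickle,os
from h import *
s,d=pickle.load(open("w1.pkl","rb"));o=np.array([130,120])
def track(a,b,p):
    A,B=[cv2.imread(f"pics/{n}.png",0)[:,:270] for n in(a,b)]
    q,st,er=cv2.calcOpticalFlowPyrLK(A,B,np.float32(p).reshape(-1,1,2),None,winSize=(13,13),maxLevel=2)
    return q[:,0],st.ravel(),er.ravel()
a,b=sys.argv[1:3]
p=np.load(f"pics/{a}.npy") if os.path.exists(f"pics/{a}.npy") else np.array([(105,98),(155,98),(163,135),(96,136)],float)
q,st,er=track(a,b,p);np.save(f"pics/{b}.npy",q);print(q.round(1).tolist(),st,er)
print(*tilt(d,q+o)[1])
E
python3 trk.py w4 w5
```

```text
[[105.0, 108.80000305175781], [155.89999389648438, 109.30000305175781], [162.60000610351562, 136.8000030517578], [95.5, 137.39999389648438]] [1 1 1 1] [21.079327 12.684727 27.566383 26.474482]
0.47 plate in tool mm [-2.6  0.1 -4.6] x axis [-0.133  0.016  0.991] z axis [-0.991  0.009 -0.134]
```

The track shows the plate has begun to pivot, leaning back about 8°. I'll carry on along the arc.

>>> drive_tool --pt "0.2 0 0.03" --pt "0.2 0 0.03" --pt "0.2 0 0.03" --pt "0.2 0 0.04" --pt "0.2 0 0.05" --pt "0.2 0 0.05" --pt "0 0 0" --pt "0 0 0" --roll '[0, 0, 0, 0, 0, 0, 0, 0]'

```text
t: 12.6
eef_pos: [0.44, 0.0396, 0.0283]
eef_rot: [3.141, 0.015, 3.141]
ft_force: [6.6, -1.3, 9.7]
width: 0.0495
gripper_force: 46.6
```

```bash
python3 look.py pics/w6.png; python3 trk.py w5 w6
```

```text
12.6 [0.44   0.0396 0.0283] [3.1409 0.0147 3.1408] [ 6.6146 -1.3161  9.7377] 0.049476973223361136 46.552444249391556
[[104.5, 131.1999969482422], [105.4000015258789, 132.6999969482422], [163.8000030517578, 148.0], [80.0999984741211, 150.39999389648438]] [1 1 1 1] [32.98761  23.505547 33.81287  38.39349 ]
22.76 plate in tool mm [-20.3  -9.9   7.1] x axis [-0.277 -0.253  0.927] z axis [-0.954 -0.046 -0.298]
```

>>> drive_tool --pt "0.25 0 0.11" --pt "0.25 0 0.12" --pt "0.25 0 0.14" --pt "0.25 0 0.16" --pt "0.22 0 0.18" --pt "0.2 0 0.2" --pt "0.2 0 0.2" --pt "0 0 0" --roll '[0, 0, 0, 0, 0, 0, 0, 0]'

```text
t: 13.37
eef_pos: [0.4203, 0.0395, 0.0158]
eef_rot: [3.141, 0.008, 3.141]
ft_force: [5.0, -0.5, 7.2]
width: 0.0492
gripper_force: 46.6
```

```bash
python3 look.py pics/w7.png
```

```text
13.3667 [0.4203 0.0395 0.0158] [3.1408 0.0085 3.1409] [ 5.0416 -0.4515  7.2028] 0.049170872877768876 46.62385180592537
```

View pics/w7.png

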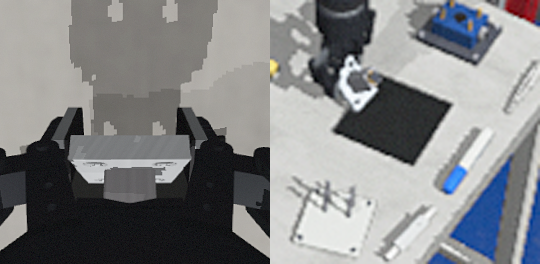

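The plate clearly leans back by about 50°, with the neck pointing up and forward. I'll release it.

>>> drive_tool --pt "0 0 0" --pt "0 0 0" --pt "0 0 0" --pt "0 0 0" --pt "0 0 0" --pt "0 0 0" --pt "0 0 0" --pt "0 0 0" --roll '[0, 0, 0, 0, 0, 0, 0, 0]' --fingers 0

```text
t: 14.13
eef_pos: [0.4157, 0.0391, 0.0141]
eef_rot: [-3.142, -0.0, 3.141]
ft_force: [0.1, 0.4, 1.2]
width: 0.0852
gripper_force: 0.0
```

>>> drive_tool --pt "0 0 -0.8" --pt "0 0 -1.5" --pt "0 0 -2.5" --pt "0 0 -3" --pt "0 0 -3.5" --pt "0 0 -3.5" --pt "0 0 -2.5" --pt "0 0 0" --roll '[0, 0, 0, 0, 0, 0, 0, 0]'

```text
t: 14.8
eef_pos: [0.4196, 0.0394, 0.193]
eef_rot: [3.141, 0.011, 3.141]
ft_force: [0.5, 0.3, 0.8]
width: 0.0853
gripper_force: 0.0
```

```bash
python3 - <<'E'
from h import *
from workcell import robot
import pickle
s=robot.state();D={"s":s,"wrist":robot.snapshot("wrist"),"scene":robot.snapshot("scene"),"top":robot.snapshot("top")};pickle.dump(D,open("d1.pkl","wb"))
print(s["t"],s["eef_pos"],s["eef_rot"])
w=cv2.resize(D["wrist"]["frame"],None,fx=.98,fy=.98)[:300]; 
t=cv2.resize(D["top"]["frame"][165:240,125:250],(500,300),interpolation=2); c=cv2.resize(D["scene"]["frame"][120:220,260:355],(285,300),interpolation=2)
w=cv2.resize(D["wrist"]["frame"][:,:],(400,300))
cv2.imwrite("pics/all1.png",np.vstack([np.hstack([w,cv2.copyMakeBorder(c,0,0,0,115,0)]),np.hstack([t,np.zeros((300,300,3),np.uint8)])]))
E
```

```text
14.8 [0.41957368 0.03942507 0.1930368 ] [3.14058747 0.01056293 3.14081032]
```

```bash
cat >> h.py <<'E'
def box(x0,x1,y0,y1,z0,z1): return np.array([[x,y,z] for x in(x0,x1) for y in(y0,y1) for z in(z0,z1)])
BON=[box(-.033,.033,-.025,.025,0,.010),box(-.012,.012,-.012,.012,.01,.055),np.array([[.01*np.cos(a),.01*np.sin(a),z] for a in np.arange(0,6.28,.4) for z in(.055,.06)])]
def sil(d,M,parts,p,z0,S=4):
    c,s=np.cos(p[2]),np.sin(p[2]);R=np.array([[c,-s,0],[s,c,0],[0,0,1]])
    m=np.zeros((384*S,512*S),np.uint8)
    for P in parts:
        u=proj(d,M,P@R.T+[p[0],p[1],z0]);cv2.fillConvexPoly(m,cv2.convexHull(np.int32(np.round((u+.5)*S))),1)
    return cv2.resize(m.astype(np.float32),(512,384),interpolation=cv2.INTER_AREA)
def fit(views,parts,p0,z0):
    from scipy.optimize import minimize
    f=lambda p:sum(np.abs(sil(d,M,parts,p,z0)-m)[w>0].sum()/m.sum() for d,M,m,w in views)
    best=None
    for st in((.006,.15),(.002,.03)):
        x=np.array(p0 if best is None else best.x)
        best=minimize(f,x,method="Nelder-Mead",options=dict(initial_simplex=np.vstack([x,x+[st[0],0,0],x+[0,st[0],0],x+[0,0,st[1]]]),xatol=1e-5,fatol=1e-4))
    return best.x,best.fun
E
python3 - <<'E'
from h import *
import pickle
D=pickle.load(open("d1.pkl","rb"));s=D["s"]
pad=np.array([[.45,-.025],[.45,.10],[.566,.105],[.571,-.02]]) 
pad=np.array([[.447,.09],[.560,.102],[.572,-.012],[.456,-.024]])
for n in("wrist","top","scene"):
    d=D[n];M=cam(d,s);f=d["frame"]
    # background = dark pad
    w=np.zeros((384,512),np.uint8)
    cv2.fillConvexPoly(w,np.int32(proj(d,M,np.c_[pad,np.full(4,.004)])),1)
    b=np.array([[x,y,z] for x,y in((.45,.02),(.45,.07),(.53,.02),(.53,.07)) for z in(.004,.064)])
    w2=np.zeros_like(w);cv2.fillConvexPoly(w2,cv2.convexHull(np.int32(proj(d,M,b))),1); W=cv2.bitwise_or(w,w2) if n=="wrist" else w
    m=((f.max(2)>85)&(W>0)).astype(np.float32)
    print(n,m.sum(),W.sum(), f[W>0].max(1).mean())
    if m.sum()>10:
        ys,xs=np.nonzero(m);print("bbox",xs.min(),xs.max(),ys.min(),ys.max())
        for y0 in((.491,.039,0),(.491,.039,.3)): print(fit([(d,M,m,W)],BON,y0,.004))
E
```

```text
wrist 303.0 7929 45.5423130281246
bbox 237 287 192 280
(array([0.39396296, 0.07618519, 1.84074074]), np.float64(1.0))
(array([0.40077778, 0.08055556, 1.00555556]), np.float64(1.0))
top 115.0 1455 60.70446735395189
bbox 192 221 179 219
(array([0.44082435, 0.0791806 , 0.58259245]), np.float64(0.4211956560611725))
(array([0.43935222, 0.07870706, 0.56068589]), np.float64(0.4228260815143585))
scene 31.0 780 52.55384615384615
bbox 276 284 162 172
(array([0.399, 0.101, 0.55 ]), np.float64(1.0))
(array([0.375, 0.099, 1.15 ]), np.float64(1.0))
```

Segmentation alone is unclear here, so I'll spend the last view on the combined picture, enhanced.

```bash
python3 - <<'E'
from h import *
import pickle
D=pickle.load(open("d1.pkl","rb"))
w=cv2.resize(D["wrist"]["frame"],(520,390))
t=cv2.resize(D["top"]["frame"][165:240,160:250],(252,210),interpolation=2); c=cv2.resize(D["scene"]["frame"][130:225,255:355],(252,240),interpolation=2)
r=np.vstack([t,c]);r=cv2.copyMakeBorder(r,0,140,0,0,0);w=cv2.resize(D["wrist"]["frame"],(548,411));w=cv2.copyMakeBorder(w,0,590-411,0,0,0)
im=np.hstack([w,r]);
# enhance shadows
im=(255*(im/255.)**.6).astype(np.uint8)
# also a close crop of the wrist view
k=D["wrist"]["frame"][150:290,170:350];im[415:590,0:225]=(255*(cv2.resize(k,(225,175))/255.)**.6)
cv2.imwrite("pics/v10.png",im)
E
```

```text
(no output)
```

View pics/v10.png

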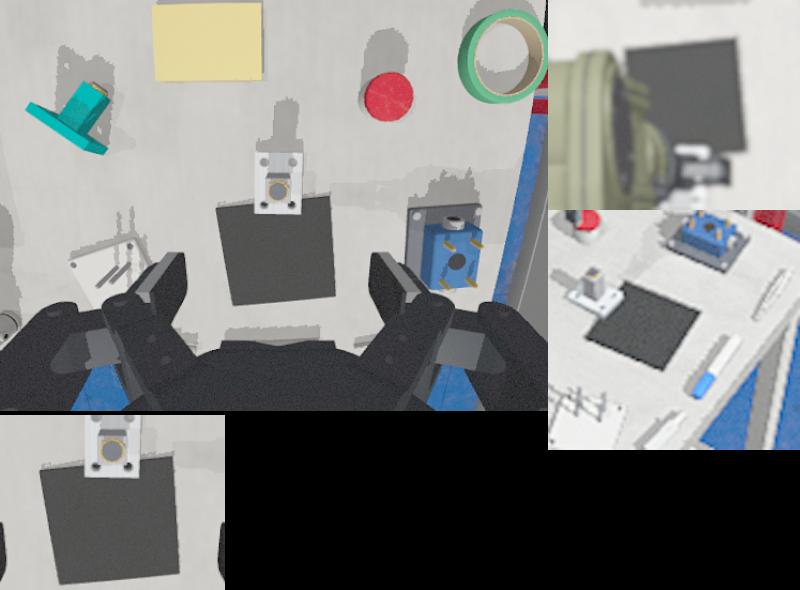

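The bonnet is neck up, but it lies across the pad's near edge, at about (278,183) in the wrist picture. I'll take it by the neck and set it in the pad's middle. First I'll measure it, along with the valve studs at (449,243), (478,242), (445,283) and (475,283).

```bash
python3 - <<'E'
from h import *
import pickle
D=pickle.load(open("d1.pkl","rb"));s=D["s"];d=D["wrist"];M=cam(d,s);k=512/548
np.set_printoptions(suppress=True,precision=4)
C=onplane(d,M,np.array([(256,151),(303,153),(301,213),(254,213)])*k,.012);print(C,C.mean(0),np.linalg.norm(np.roll(C,-1,0)-C,axis=1))
print("nut",onplane(d,M,np.array([(278,189)])*k,.062), "pad",onplane(d,M,np.array([(217,208),(329,196),(335,296),(233,305)])*k,.004))
print("valve disc",onplane(d,M,np.array([(457,261)])*k,.04))
f=d["frame"];h=cv2.cvtColor(f,cv2.COLOR_BGR2HSV)
m=(f.min(2)>165).astype(np.uint8); x0,y0=[int(v*k) for v in(250,148)];x1,y1=[int(v*k) for v in(308,218)]
print(f[y0:y1,x0:x1].min(2)[::6,::5])
E
```

```text
[[0.3864 0.0175 0.012 ]
 [0.3885 0.0662 0.012 ]
 [0.4539 0.0654 0.012 ]
 [0.4539 0.0139 0.012 ]] [0.4207 0.0408 0.012 ] [0.0488 0.0654 0.0515 0.0676]
nut [[0.4149 0.0401 0.062 ]] pad [[ 0.4505 -0.028   0.004 ]
 [ 0.4368  0.0967  0.004 ]
 [ 0.564   0.1103  0.004 ]
 [ 0.5765 -0.0157  0.004 ]]
valve disc [[0.4999 0.2335 0.04  ]]
[[164 165 122 119 121 122 123 123 123 120 140]
 [166 196 204 200 155 153 157 157 171 202 115]
 [165 196 113 106 155 155 154 153 124 194 114]
 [166 195 205 187 155 154 155 155 153 200 118]
 [167 196 202 197  63  61  67  62 189 185 121]
 [169 195 202 147 120 108 114 138 190 184 160]
 [168 196 200 145  69  87  85  71 189 185 159]
 [164 194 201 147  82  81  83  72 187 184 163]
 [117 190 202 148 132  89  81 167 207 199  19]
 [ 37 182 121  48 199 200 196 161  38 199  35]
 [ 40 174 205 204 203 203 201 199 203 201  38]]
```

>>> drive_tool --pt "0.2 -0.1 0" --pt "0 0 0" --pt "0 0 0" --pt "0 0 1.5" --pt "0 0 1.5" --pt "0 0 1.5" --pt "0 0 1.5" --pt "0 0 1.5" --roll '[0.12, 0.12, 0.12, 0.12, 0.12, 0.12, 0.12, 0.12]'

```text
t: 15.62
eef_pos: [0.412, 0.0379, 0.11]
eef_rot: [-3.138, -0.002, 2.175]
ft_force: [-0.0, 0.3, -0.7]
width: 0.0857
gripper_force: 0.0
```

>>> drive_tool --pt "0 0 0" --pt "0 0 0" --pt "0 0 0" --pt "0 0 0" --pt "0 0 0" --pt "0 0 0" --pt "0 0 0" --pt "0 0 0" --roll '[0.12, 0.12, 0.12, 0.12, 0.13, 0, 0, 0]'

```text
t: 16.28
eef_pos: [0.413, 0.038, 0.1114]
eef_rot: [-3.14, 0.0, 1.578]
ft_force: [0.2, -0.8, -0.2]
width: 0.0852
gripper_force: 0.0
```

>>> drive_tool --pt "0.25 0.4 0" --pt "0 0 1.5" --pt "0 0 1.5" --pt "0 0 1.5" --pt "0 0 1.5" --pt "0 0 1.5" --pt "0 0 0.9" --pt "0 0 0" --roll '[0, 0, 0, 0, 0, 0, 0, 0]'

```text
t: 16.95
eef_pos: [0.4165, 0.0406, 0.0265]
eef_rot: [-3.138, 0.0, 1.577]
ft_force: [-0.6, -0.3, 0.8]
width: 0.0853
gripper_force: 0.0
```

>>> drive_tool --pt "0 0 0" --pt "0 0 0" --pt "0 0 0" --pt "0 0 0" --pt "0 0 0" --pt "0 0 0" --pt "0 0 0" --pt "0 0 0" --roll '[0, 0, 0, 0, 0, 0, 0, 0]' --fingers 1 --squeeze 25

```text
t: 17.62
eef_pos: [0.4189, 0.0406, 0.0292]
eef_rot: [3.139, -0.0, 1.576]
ft_force: [-1.0, -1.2, 5.3]
width: 0.0246
gripper_force: 23.7
```

>>> drive_tool --pt "0 0 -1" --pt "0 0 -1" --pt "0 1 -0.5" --pt "0 2 0" --pt "0 2 0" --pt "0 2 0" --pt "0 1.5 0" --pt "0 0.3 0" --roll '[0, 0, 0, 0, 0, 0, 0, 0]'

```text
t: 18.28
eef_pos: [0.5095, 0.0412, 0.0536]
eef_rot: [3.138, -0.0, 1.576]
ft_force: [0.2, -0.1, -1.2]
width: 0.0235
gripper_force: 26.4
```

>>> drive_tool --pt "0 0 0.5" --pt "0 0 0.5" --pt "0 0 0.4" --pt "0 0 0.3" --pt "0 0 0.2" --pt "0 0 0.1" --pt "0 0 0" --pt "0 0 0" --roll '[0, 0, 0, 0, 0, 0, 0, 0]'

```text
t: 18.95
eef_pos: [0.5058, 0.0411, 0.0333]
eef_rot: [3.142, -0.0, 1.576]
ft_force: [0.1, 0.8, -1.8]
width: 0.0236
gripper_force: 26.4
```

>>> drive_tool --pt "0 0 0.05" --pt "0 0 0.05" --pt "0 0 0.05" --pt "0 0 0.05" --pt "0 0 0.05" --pt "0 0 0" --pt "0 0 0" --pt "0 0 0" --roll '[0, 0, 0, 0, 0, 0, 0, 0]'

```text
t: 19.62
eef_pos: [0.5063, 0.0412, 0.0316]
eef_rot: [3.141, -0.0, 1.576]
ft_force: [-1.0, -0.0, 5.8]
width: 0.023
gripper_force: 27.3
```

>>> drive_tool --pt "0 0 0" --pt "0 0 0" --pt "0 0 0" --pt "0 0 0" --pt "0 0 0" --pt "0 0 0" --pt "0 0 0" --pt "0 0 0" --roll '[0, 0, 0, 0, 0, 0, 0, 0]' --fingers 0

```text
t: 20.28
eef_pos: [0.5059, 0.041, 0.0306]
eef_rot: [-3.142, 0.0, 1.576]
ft_force: [0.1, 0.4, -0.9]
width: 0.0849
gripper_force: 0.0
```

>>> drive_tool --pt "0 0 -1" --pt "0 0 -2" --pt "0 0 -3" --pt "0 0 -3" --pt "0 0 -2" --pt "0 0 -1" --pt "0 0 0" --pt "0 0 0" --roll '[0, 0, 0, 0, 0, 0, 0, 0]'

```text
t: 20.95
eef_pos: [0.5058, 0.041, 0.1504]
eef_rot: [3.141, -0.0, 1.576]
ft_force: [0.3, -0.4, 1.0]
width: 0.0852
gripper_force: 0.0
```

```bash
cat > meas.py <<'E'
from h import *
from workcell import robot
import pickle
np.set_printoptions(suppress=True,precision=4)
s=robot.state();d=robot.snapshot("wrist");pickle.dump((s,d),open("w8.pkl","wb"));M=cam(d,s);f=d["frame"]
print(s["t"],s["eef_pos"],s["eef_rot"])
P=np.array([.506,.041,.004])
u=proj(d,M,np.array([[.506+a,.041+b,.014] for a,b in((-.033,-.025),(.033,-.025),(.033,.025),(-.033,.025))]));print(u)
# mask of non-black inside pad
pad=np.array([[.4505,-.028],[.4368,.0967],[.564,.1103],[.5765,-.0157]]);c=pad.mean(0);pad=c+(pad-c)*.93;print("padc",c)
W=np.zeros((384,512),np.uint8);cv2.fillConvexPoly(W,np.int32(proj(d,M,np.c_[pad,np.full(4,.004)])),1)
b=BON+[]; 
allp=np.vstack(BON)+P;w2=np.zeros_like(W);cv2.fillConvexPoly(w2,cv2.convexHull(np.int32(proj(d,M,allp))),1)
W=cv2.dilate(w2,np.ones((9,9),np.uint8))&(W|w2)
m=((f.max(2)>75)).astype(np.uint8);m=cv2.morphologyEx(m,cv2.MORPH_CLOSE,np.ones((13,13),np.uint8))*W
print(m.sum(),W.sum());print(fit([(d,M,m.astype(np.float32),W)],BON,(.506,.041,0.0),.004))
g=f.max(2);y0,y1=int(u[:,1].min())-30,int(u[:,1].max())+15;x0,x1=int(u[:,0].min())-15,int(u[:,0].max())+15
print(x0,y0);print("\n".join(" ".join(f"{v:3d}" for v in r) for r in g[y0:y1:6,x0:x1:6]))
E
python3 meas.py
```

```text
20.95 [0.5058 0.041  0.1504] [ 3.1414 -0.      1.5758]
[[227.1982 204.8094]
 [292.1808 205.1302]
 [293.985  156.1893]
 [225.9319 155.8481]]
padc [0.507  0.0408]
3489 4638
(array([0.5058, 0.041 , 0.0071]), np.float64(0.014294927008450031))
210 125
 41  41  41  40  39  41  39  40  42  38  37  41  40  42  42  43  39
 39  41  42  43  40  37  42  43  41  45  39  39  39  44  42  40  41
 40  42  42  35  43  47  41  39  40  40  41  40  41  42  42  42  40
 40  39  41  43  38  38  42  36  34  40  37  40  40  42  38  44  41
 38  40  42  39  40  40  44  37  39  35  39  40  38  41  41  42  41
 43  29  26  77  76  77  77  77  77  79  79  77  76  76  31  40  38
 27  29  24 209 208 207 208 193 193 193 194 207 199 211  73  40  42
 25  24  29 161  40  46 199 184 187 199 199 202  20 154  76  41  41
 32  25  31 163 161 160 160  81  81  81  81 211 212 211  31  41  39
 26  28  28 161 157 158 144  78  80  79  80 210 209 208  30  43  39
 28  26  28 162 157 156 123 118 191 193 178 205 205 205  32  43  41
 41  34  29 216 210 151 122 103 100 100 205 207 173 209  33  41  35
 41  39  28 216 150  90 137  99 100 100 164 208  77 184  35  41  42
 41  37  42 216 206 207 171 156 101  99 170 205 206 205  33  40  40
 40  41  43  37  40  41  36  40  36  37  39  41  41  37  42  38  41
 40  41  40  41  42  42  39  43  40  40  39  40  40  44  43  37  38
```

The fit has only a 1.4% residual: bonnet at (0.5058, 0.0410), yaw 0.007, flat, neck up, and centred on the tool axis. Next I'll view the valve from the same height.

>>> drive_tool --pt "1.5 0 0" --pt "2.5 -0.1 0" --pt "3 -0.1 0" --pt "3.2 -0.1 0" --pt "3.2 -0.1 0" --pt "3 -0.1 0" --pt "2 -0.1 0" --pt "0.8 0 0" --roll '[0, 0, 0, 0, 0, 0, 0, 0]'

```text
t: 21.67
eef_pos: [0.4975, 0.2353, 0.1484]
eef_rot: [-3.138, 0.001, 1.579]
ft_force: [0.5, -0.1, 0.6]
width: 0.0851
gripper_force: 0.0
```

>>> drive_tool --pt "0 0 0" --pt "0 0 0" --pt "0 0 0" --pt "0 0 0" --pt "0 0 0" --pt "0 0 0" --pt "0 0 0" --pt "0 0 0" --roll '[0, 0, 0, 0, 0, 0, 0, 0]'

```text
t: 22.33
eef_pos: [0.4991, 0.2326, 0.1509]
eef_rot: [3.141, -0.0, 1.575]
ft_force: [0.0, -0.3, -0.1]
width: 0.0853
gripper_force: 0.0
```

```bash
cat > valve.py <<'E'
from h import *
from workcell import robot
import pickle
np.set_printoptions(suppress=True,precision=4)
s=robot.state();d=robot.snapshot("wrist");pickle.dump((s,d),open("w9.pkl","wb"));M=cam(d,s);f=d["frame"]
print(s["t"],s["eef_pos"],s["eef_rot"])
h=cv2.cvtColor(f,cv2.COLOR_BGR2HSV);blue=(h[...,0]>95)&(h[...,0]<125)&(h[...,1]>110)
brass=(h[...,0]>8)&(h[...,0]<32)&(h[...,1]>90)
st=[np.array([[sx*.023+.003*np.cos(a),sy*.015+.003*np.sin(a),z] for a in np.arange(0,6.28,.5) for z in(.04,.055)]+[[sx*.023,sy*.015,.058]]) for sx in(1,-1) for sy in(1,-1)]
VAL=[box(-.035,.035,-.027,.027,.010,.040)]+st
p0=(.50,.2335,0.0)
allp=np.vstack(VAL)+[p0[0],p0[1],0];W=np.zeros((384,512),np.uint8);cv2.fillConvexPoly(W,cv2.convexHull(np.int32(proj(d,M,allp))),1);W=cv2.dilate(W,np.ones((13,13),np.uint8))
m=((blue|brass)*W).astype(np.uint8);print(blue[W>0].sum(),brass[W>0].sum())
m=cv2.morphologyEx(m,cv2.MORPH_CLOSE,np.ones((9,9),np.uint8))
p,e=fit([(d,M,m.astype(np.float32),W)],VAL,p0,0);print("sil",p,e)
# studs alone
mb=(brass*W).astype(np.float32);n,l,stt,c=cv2.connectedComponentsWithStats(mb.astype(np.uint8));print(stt[1:],c[1:])
pb,eb=fit([(d,M,mb,W)],st,p,0);print("studs",pb,eb)
E
python3 valve.py
```

```text
22.3333 [0.4991 0.2326 0.1509] [ 3.1413 -0.0001  1.5751]
3946 217
sil [0.5009 0.2344 0.0579] 0.13396205008029938
[[284 166   7   9  49]
 [231 170   7   9  51]
 [285 198   8  11  57]
 [234 201   7  11  60]] [[286.9184 170.2449]
 [234.     173.8627]
 [288.1579 202.8947]
 [237.0667 206.4333]]
studs [0.5007 0.2341 0.0696] 0.2825460731983185
```

```bash
python3 - <<'E'
from h import *
import pickle
from scipy.optimize import least_squares
np.set_printoptions(suppress=True,precision=4)
s,d=pickle.load(open("w9.pkl","rb"));M=cam(d,s)
c=np.array([[286.9184,170.2449],[234.,173.8627],[288.1579,202.8947],[237.0667,206.4333]])
sg=[(1,1),(-1,1),(1,-1),(-1,-1)]
for zt,zc in((.058,.049),(.058,.050),(.056,.047)):
    def r(p):
        co,si=np.cos(p[2]),np.sin(p[2])
        P=np.array([[p[0]+co*.023*a-si*.015*b,p[1]+si*.023*a+co*.015*b,zc] for a,b in sg]);return (proj(d,M,P)-c).ravel()
    o=least_squares(r,(.5,.234,.05));print(zc,o.x,o.fun.round(2))
# blue top/edges: block yaw by minAreaRect of blue
f=d["frame"];h=cv2.cvtColor(f,cv2.COLOR_BGR2HSV)
g=h[140:235,210:310];print("\n".join(" ".join("#" if (95<v[0]<125 and v[1]>110) else "o" if 8<v[0]<32 and v[1]>90 else "." for v in r) for r in g[::3,::2]))
E
```

```text
0.049 [0.5007 0.2343 0.0738] [ 0.1  -0.18 -0.26 -0.17  0.35  0.27 -0.19  0.13]
0.05 [0.5007 0.2345 0.0738] [ 0.21 -0.25 -0.38 -0.23  0.46  0.33 -0.29  0.21]
0.047 [0.5007 0.2337 0.0738] [-0.11 -0.04 -0.03 -0.06  0.13  0.14  0.01 -0.02]
. . . . . . . . . . . . . . . . . . . . . . . . . . . . . . . . . . . . . . . . . . . . . . . . . .
. . . . . . . . . . . . . . . . . . . . . . . . . . . . . . . . . . . . . . . . . . . . . . . . . .
. . . . . . . . . . . . . . . . . . . . . . . . . . . . . . . . . . . . . . . . . . . . . . . . . .
. . . . . . . . . . . . . . . . . . . . . . . . . . . . . . . . . . . . . . . . . . . . . . . . . .
. . . . . . . . . . . . . . . . . . . . . . . . . . . . # . # # # # # # # # # # # # # . . . . . . .
. . . . . . . . . # # # # # # # # # # # # # # # # # # # # # # # # # # # # # # # # # # # . . . . . .
. . . . . . . # # # # # # # # # # # # # # # # # # # # # # # # # # # # # # # # # # # # # # . . . . .
. . . . . . # # # # # # # # # # # # # # # # # # # # # # # # # # # # # # # # # # # # # # # . . . . .
. . . . . . # # # # # # # # # # # # # # # # # # # # # # # # # # 
[... 1635 characters left out ...]

. . . . . . . . . . # . . . . . . . . . . . . . . . . . . . . . . . . . . . . . . . . . . . . . . .
. . . . . . . . . . . . . . . . . . . . . . . . . . . . . . . . . . . . . . . . . . . . . . . . . .
. . . . . . . . . . . . . . . . . . . . . . . . . . . . . . . . . . . . . . . . . . . . . . . . . .
. . . . . . . . . . . . . . . . . . . . . . . . . . . . . . . . . . . . . . . . . . . . . . . . . .
. . . . . . . . . . . . . . . . . . . . . . . . . . . . . . . . . . . . . . . . . . . . . . . . . .
. . . . . . . . . . . . . . . . . . . . . . . . . . . . . . . . . . . . . . . . . . . . . . . . . .
. . . . . . . . . . . . . . . . . . . . . . . . . . . . . . . . . . . . . . . . . . . . . . . . . .
```

>>> drive_tool --pt "-1.5 0.1 0" --pt "-2.5 0.1 0" --pt "-3 0.1 0" --pt "-3.2 0.1 0" --pt "-3.2 0.1 0" --pt "-3 0.1 0" --pt "-2 0 0" --pt "-0.8 0 0" --roll '[0, 0, 0, 0, 0, 0, 0, 0]'

```text
t: 23.05
eef_pos: [0.5057, 0.0385, 0.1509]
eef_rot: [3.141, 0.001, 1.573]
ft_force: [-0.1, 1.3, 0.1]
width: 0.0856
gripper_force: 0.0
```

>>> drive_tool --pt "0 0 0" --pt "0 0 1.5" --pt "0 0 2" --pt "0 0 2" --pt "0 0 2" --pt "0 0 1.5" --pt "0 0 0" --pt "0 0 0" --roll '[0, 0, 0, 0, 0, 0, 0, 0]'

```text
t: 23.72
eef_pos: [0.5051, 0.0422, 0.0602]
eef_rot: [-3.139, -0.0, 1.577]
ft_force: [0.7, 0.1, 1.2]
width: 0.0852
gripper_force: 0.0
```

>>> drive_tool --pt "0 0 1" --pt "0 0 1" --pt "0 0 0.8" --pt "0 0 0" --pt "0 0 0" --pt "0 0 0" --pt "0 0 0" --pt "0 0 0" --roll '[0, 0, 0, 0, 0, 0, 0, 0]'

```text
t: 24.38
eef_pos: [0.5065, 0.0411, 0.0333]
eef_rot: [3.14, -0.0, 1.576]
ft_force: [-1.2, 0.5, -0.1]
width: 0.0857
gripper_force: 0.0
```

>>> drive_tool --pt "0 0 0" --pt "0 0 0" --pt "0 0 0" --pt "0 0 0" --pt "0 0 0" --pt "0 0 0" --pt "0 0 0" --pt "0 0 0" --roll '[0, 0, 0, 0, 0, 0, 0, 0]' --fingers 1 --squeeze 40

```text
t: 25.05
eef_pos: [0.5061, 0.041, 0.0328]
eef_rot: [3.141, 0.0, 1.576]
ft_force: [1.2, -0.1, 1.3]
width: 0.0229
gripper_force: 42.0
```

>>> drive_tool --pt "0 0 -0.6" --pt "0 0 -1" --pt "0 0 -1.5" --pt "0 0 -1.5" --pt "0 0 -1.5" --pt "0 0 -1.2" --pt "0 0 -0.6" --pt "0 0 0" --roll '[0, 0, 0, 0, 0, 0, 0, 0]'

```text
t: 25.72
eef_pos: [0.5067, 0.0411, 0.113]
eef_rot: [3.139, -0.0, 1.576]
ft_force: [0.1, 0.0, -2.1]
width: 0.0236
gripper_force: 41.6
```

>>> drive_tool --pt "1.5 0 0" --pt "2.5 0 0" --pt "3 0 0" --pt "3.2 -0.1 0" --pt "3.2 -0.1 0" --pt "3 -0.1 0" --pt "2 -0.1 0" --pt "0.8 0 0" --roll '[0, 0, 0, 0, 0, 0, 0, -0.03]'

```text
t: 26.38
eef_pos: [0.5, 0.2357, 0.1106]
eef_rot: [-3.14, -0.001, 1.61]
ft_force: [-0.3, -0.3, -2.4]
width: 0.023
gripper_force: 41.6
```

>>> drive_tool --pt "0 0 0" --pt "0 0 0" --pt "0 0 0" --pt "0 0 0" --pt "0 0 0" --pt "0 0 0" --pt "0 0 0" --pt "0 0 0" --roll '[-0.039, 0, 0, 0, 0, 0, 0, 0]'

```text
t: 27.05
eef_pos: [0.501, 0.2327, 0.1118]
eef_rot: [3.142, -0.0, 1.644]
ft_force: [-0.3, 0.7, -2.6]
width: 0.0237
gripper_force: 41.6
```

>>> drive_tool --pt "0.15 0 0" --pt "0 0 0.5" --pt "0 0 0.6" --pt "0 0 0.5" --pt "0 0 0.3" --pt "0 0 0.1" --pt "0 0 0" --pt "0 0 0" --roll '[0, 0, 0, 0, 0, 0, 0, 0]'

```text
t: 27.72
eef_pos: [0.5008, 0.2345, 0.0916]
eef_rot: [-3.141, 0.0, 1.645]
ft_force: [0.1, -0.5, -1.9]
width: 0.0234
gripper_force: 41.6
```

>>> drive_tool --pt "0 0 0.1" --pt "0 0 0.1" --pt "0 0 0.1" --pt "0 0 0.1" --pt "0 0 0.1" --pt "0 0 0.1" --pt "0 0 0" --pt "0 0 0" --roll '[0, 0, 0, 0, 0, 0, 0, 0]'

```text
t: 28.38
eef_pos: [0.5007, 0.2345, 0.0856]
eef_rot: [-3.141, 0.0, 1.645]
ft_force: [0.9, -0.1, -1.7]
width: 0.0234
gripper_force: 41.6
```

Just past the tip height with no contact force, so I'll keep going slowly.

>>> drive_tool --pt "0 0 0.1" --pt "0 0 0.1" --pt "0 0 0.1" --pt "0 0 0.1" --pt "0 0 0.1" --pt "0 0 0.1" --pt "0 0 0" --pt "0 0 0" --roll '[0, 0, 0, 0, 0, 0, 0, 0]'

```text
t: 29.05
eef_pos: [0.5007, 0.2345, 0.0796]
eef_rot: [-3.141, 0.0, 1.645]
ft_force: [0.3, -0.0, -2.7]
width: 0.0231
gripper_force: 41.6
```

>>> drive_tool --pt "0 0 0.1" --pt "0 0 0.1" --pt "0 0 0.1" --pt "0 0 0.1" --pt "0 0 0.1" --pt "0 0 0.1" --pt "0 0 0.05" --pt "0 0 0" --roll '[0, 0, 0, 0, 0, 0, 0, 0]'

```text
t: 29.72
eef_pos: [0.5007, 0.2345, 0.073]
eef_rot: [-3.141, 0.0, 1.645]
ft_force: [0.4, -0.5, -1.9]
width: 0.0232
gripper_force: 41.6
```

>>> drive_tool --pt "0 0 0.1" --pt "0 0 0.1" --pt "0 0 0.1" --pt "0 0 0.05" --pt "0 0 0.05" --pt "0 0 0.05" --pt "0 0 0" --pt "0 0 0" --roll '[0, 0, 0, 0, 0, 0, 0, 0]'

```text
t: 30.38
eef_pos: [0.5008, 0.2345, 0.0688]
eef_rot: [3.142, 0.0, 1.645]
ft_force: [-0.5, 0.1, -0.9]
width: 0.0233
gripper_force: 41.7
```

>>> drive_tool --pt "0 0 0.05" --pt "0 0 0.05" --pt "0 0 0" --pt "0 0 0" --pt "0 0 0" --pt "0 0 0" --pt "0 0 0" --pt "0 0 0" --roll '[0, 0, 0, 0, 0, 0, 0, 0]'

```text
t: 31.05
eef_pos: [0.5008, 0.2345, 0.0688]
eef_rot: [3.141, -0.0, 1.645]
ft_force: [-1.9, -0.9, 7.1]
width: 0.0231
gripper_force: 42.8
```

The bonnet met the seat at the expected height, 0.0688. I'll release, rise and verify.

>>> drive_tool --pt "0 0 0" --pt "0 0 0" --pt "0 0 0" --pt "0 0 0" --pt "0 0 0" --pt "0 0 0" --pt "0 0 0" --pt "0 0 0" --roll '[0, 0, 0, 0, 0, 0, 0, 0]' --fingers 0

```text
t: 31.72
eef_pos: [0.5008, 0.2345, 0.0676]
eef_rot: [-3.142, 0.0, 1.645]
ft_force: [-0.6, 0.3, 1.0]
width: 0.0853
gripper_force: 0.0
```

>>> drive_tool --pt "0 0 -1" --pt "0 0 -2" --pt "0 0 -2.5" --pt "0 0 -2.5" --pt "0 0 -2" --pt "0 0 -1" --pt "0 0 0" --pt "0 0 0" --roll '[0, 0, 0, 0, 0, 0, 0, 0]'

```text
t: 32.38
eef_pos: [0.501, 0.2346, 0.1779]
eef_rot: [3.141, -0.0, 1.645]
ft_force: [-0.3, 0.5, -0.2]
width: 0.0854
gripper_force: 0.0
```

```bash
python3 - <<'E'
from h import *
from workcell import robot
np.set_printoptions(suppress=True,precision=4)
s=robot.state();d=robot.snapshot("wrist");M=cam(d,s);f=d["frame"];print(s["t"],s["eef_pos"],s["width"])
h=cv2.cvtColor(f,cv2.COLOR_BGR2HSV);brass=((h[...,0]>8)&(h[...,0]<32)&(h[...,1]>90)).astype(np.uint8)
P=np.vstack(BON)+[.5007,.2343,.04];W=np.zeros((384,512),np.uint8);cv2.fillConvexPoly(W,cv2.convexHull(np.int32(proj(d,M,P))),1);W=cv2.dilate(W,np.ones((9,9),np.uint8))
n,l,st,c=cv2.connectedComponentsWithStats(brass*W);print([(x.round(1).tolist(),int(a[4])) for x,a in zip(c[1:],st[1:]) if a[4]>5])
co,si=np.cos(.073),np.sin(.073)
print("studs expected",proj(d,M,np.array([[.5007+co*.023*a-si*.015*b,.2343+si*.023*a+co*.015*b,.054] for a in(1,-1) for b in(1,-1)])).round(1).tolist())
m=(((f.min(2)>70)&(h[...,1]<70))|(brass>0)).astype(np.uint8)*W;m=cv2.morphologyEx(m,cv2.MORPH_CLOSE,np.ones((9,9),np.uint8))
for z in(.036,.040,.044,.048,.052): print(z,fit([(d,M,m.astype(np.float32),W)],BON,(.5007,.2343,.073),z))
E
```

```text
32.3833 [0.501  0.2346 0.1779] 0.08540793642540263
[([235.2, 167.8], 39), ([283.2, 168.2], 40), ([259.1, 193.9], 120), ([235.7, 198.4], 42), ([282.6, 198.3], 43)]
studs expected [[283.8, 169.0], [283.1, 199.6], [234.7, 169.0], [235.4, 199.5]]
0.036 (array([0.5001, 0.2312, 0.07  ]), np.float64(0.20173944532871246))
0.04 (array([0.5011, 0.2326, 0.0665]), np.float64(0.17774179577827454))
0.044 (array([0.5013, 0.2334, 0.0794]), np.float64(0.15282276272773743))
0.048 (array([0.5017, 0.2344, 0.0512]), np.float64(0.12603305280208588))
0.052 (array([0.501 , 0.2353, 0.0578]), np.float64(0.10305450111627579))
```

All four studs show through the holes within 1.3 px of where they should be. The contact height also matches the seat to within about 1 mm, and the arm is clear. I'm handing in.

```bash
python3 -c "
from workcell import robot
print(robot.sign_off())"
```

```text
the job is handed in; nothing more can be done
None
```

The bonnet was laid flat on the pad and let go, then regripped by its neck and lowered onto the valve seat; the four studs show through its holes, and I handed the job in at 32 s of the 64 s allowed without seeing a verdict.

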